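Flip the finished part's status flag

TASK

The pale wooden block on the two-bay rack is finished: with the fingertips, push the flag in front of its bay up and all the way over, away from the robot, so that it lies flat with its green face up. Leave the other bay's flag with its red face up, and do not lift or move the two blocks or anything else on the bench; nothing needs to be grasped.

Things in the scene. Friction and masses are not known exactly. Their poses are not given: they have to be found in the camera images.
- rack: Plywood rack fixed to the bench, 145 x 340 mm, its top 18 mm above the bench. Origin on the bench at mid-width; x away from the robot (board from x = -65 to +80 mm), y left; yaw -0.1 to 0.22. At its back are two bays side by side, centred at (28, +85) and (28, -85) mm, with lips up to 30 mm above the bench. In front of each bay stands a flag, hinged between two posts; flipped over, it lies above the bay, clear of the block.
- flag_left (a joint): Hinge of the left flag. 0 = lying level towards the robot, red face up; pi/2 = upright; 3.14 = lying level on the far side, green face up (hard stops at 0 and pi). Starts at 0 to 0.12. The hinge is stiff (0.04 N m: up to about 1 N at the free edge moves it) and the flag stays at whatever angle it is left.
- flag_right (a joint): Hinge of the right flag. 0 = lying level towards the robot, red face up; pi/2 = upright; 3.14 = lying level on the far side, green face up (hard stops at 0 and pi). Starts at 0 to 0.12. The hinge is stiff (0.04 N m: up to about 1 N at the free edge moves it) and the flag stays at whatever angle it is left.
- flag_left_edge (a point): Middle of the left flag's free edge, a round bead 8 mm thick and 58 mm long, 70 mm from the hinge axis; moves with the flag. The flag is a black paddle 58 mm wide, 6 mm thick, one face red with a white bar, the other green with a white disc. At the start the edge overhangs the board's front by 45 mm, with only the bench beneath it, about 71 mm lower.
- flag_right_edge (a point): Middle of the right flag's free edge, a round bead 8 mm thick and 58 mm long, 70 mm from the hinge axis; moves with the flag. The flag is a black paddle 58 mm wide, 6 mm thick, one face red with a white bar, the other green with a white disc. At the start the edge overhangs the board's front by 45 mm, with only the bench beneath it, about 71 mm lower.
- flag_left_hinge (a point): Middle of the left flag's hinge axis, which runs along the rack's y, 75 mm above the bench, at x = -40, y = +85 mm in the rack's frame. Two aluminium posts 83 mm high carry it, 8 mm wide, centred 37 mm either side of this point.
- flag_right_hinge (a point): Middle of the right flag's hinge axis, which runs along the rack's y, 75 mm above the bench, at x = -40, y = -85 mm in the rack's frame. Two aluminium posts 83 mm high carry it, 8 mm wide, centred 37 mm either side of this point.
- pale_block: The finished part: a pale, light wooden block 45 x 130 x 30 mm, lying loose in one of the two bays (left or right, drawn anew each time), its long side along the rack's y. Origin at the centre of its underside.
- brown_block: A darker brown wooden block 60 x 90 x 22 mm, lying loose in the other bay. Origin at the centre of its underside.
- jar: Bystander: clear jar with red lid, 83 mm wide, 167 mm high, to the left of the rack. Origin at the centre of its underside.
- sanding_block: Bystander: brown sanding block 64 x 112 x 36 mm, to the left of the rack. Origin at the centre of its underside.
- try_square: Bystander: try square with wooden stock and steel blade, 184 x 115 x 17 mm, at the left front. Origin at the centre of its underside.
- round_tin: Bystander: small dark round tin of screws, 90 mm wide, 29 mm high, left of the rack and nearer the robot. Origin at the centre of its underside.
- bit_box: Bystander: small white carton 45 x 125 x 42 mm, behind the rack. Origin at the centre of its underside.
Not all that is in view belongs to the job. Leave any blue or yellow look-alike of the pale_block alone.

How it is judged (in metres and radians):
On the way:
1. the fingers push the flag of the pale block's bay up through the upright (((y of pale_block in the frame of rack above 0 m and (value of joint flag_left between 0.8 and 2.6 rad and contact force between the fingers and flag_left above 0.1 N)) or (y of pale_block in the frame of rack below 0 m and (value of joint flag_right between 0.8 and 2.6 rad and contact force between the fingers and flag_right above 0.1 N)))), for 0.05 s.
At the end, for the whole second after the job is handed in: The flag of the bay that holds the pale block lies over on the far side, green up, at rest (hinge above 3.0 rad of 3.14); the other flag still lies red up (below 0.2 rad); both blocks rest within 12 mm, and the bystanders within 20 mm, of where they started (((y of pale_block in the frame of rack above 0 m and (value of joint flag_left above 3 rad and velocity of joint flag_left between -0.05 and 0.05 rad/s and value of joint flag_right below 0.2 rad)) or (y of pale_block in the frame of rack below 0 m and (value of joint flag_right above 3 rad and velocity of joint flag_right between -0.05 and 0.05 rad/s and value of joint flag_left below 0.2 rad))) and distance of each of pale_block, brown_block from where it was at the start of the episode below 0.012 m and linear speed of each of pale_block, brown_block below 0.02 m/s and distance of each of jar, sanding_block, try_square, round_tin, bit_box from where it was at the start of the episode below 0.02 m); the robot touches nothing.
It fails at once if the other bay's flag is raised by more than 0.35 rad ((y of pale_block in the frame of rack above 0 m and value of joint flag_right above 0.35 rad) or (y of pale_block in the frame of rack below 0 m and value of joint flag_left above 0.35 rad)).
It fails at once if a block is lifted, carried or pushed away by more than 12 mm (distance of any of pale_block, brown_block from where it was at the start of the episode above 0.012 m).
It fails at once if a bystander is moved by more than 20 mm (distance of any of jar, sanding_block, try_square, round_tin, bit_box from where it was at the start of the episode above 0.02 m).
It also fails if it takes over 35 s, if anything falls off the work surface, if the arm or the gripper's body presses on something with over 40 N, if the wrist force passes 120 N, or if a joint passes its speed limit or range.

ROBOT

A 6-joint arm with a two-finger parallel gripper is mounted at the origin on a cart in front of the work surface, level with it; the furniture and walls round the work are solid. World frame = base frame: x ahead of the robot, y to its left, z up, the work surface at z = 0. Lengths are in m, angles in degrees, forces in N, time in s.
With the tool pointing down it reaches from about 0.4 to 0.825 m from the base axis. Payload 7 kg.
Tool frame: the origin (TCP) lies at the very end of the fingers, on their centre line; the grasp point (between the pads) lies 19 mm behind it; z points along the fingers, y is the direction in which the jaws open and shut (so a half turn about z gives the same grasp; the last joint's range is limited). The gripper opens to 88 mm and grips with 3 to 60 N. Pads are 19 mm wide; open, the fingers measure 130 mm over their backs; the gripper's body (78 mm by 193 mm) begins 47 mm behind the grasp point.
Start: joints at [82.626, 20.546, 0.682, 0, -70.136, -16.507], TCP at [0.273, 0.617, 0.227] pointing down, gripper open.
Joint ranges: [-176.03, 176.03], [-82.01, 121.73], [-58.28, 71.71], [-173.87, 95.51], [-174.79, -0.11], [-173.66, 173.66]. Speed limits (degrees/s): [136.94, 136.94, 172.46, 180, 180, 180].

INTERFACE

Orientations are given as [roll, pitch, yaw] about the fixed x, y, z axes, in that order (R = Rz(yaw) Ry(pitch) Rx(roll)).
In Python, from plant import telemetry, snapshot, calibration, workorder gives the robot as it stands. The module is installed in compiled form; this text tells all that it offers.
- The arm moves only by the tool step_arm, never from a script. Its argument "plan" is text: rows parted by semicolons, each of 7 numbers parted by spaces: the finger opening in cm, from 0 to 8.76, then the shift along the tool's x, y, z in cm, then the turn, a rotation vector about the tool's x, y, z in degrees. A call has 1 to 12 rows; each row shifts and turns the commanded pose from where the row before left it, along the tool's axes as they then stand; what a row does not reach is not made up. A row lasts 1/12 s, in which the tool goes at most 41.7 mm and 7.16 degrees, less where a joint would pass 70% of its speed; a pose out of reach is approached as far as the arm can. A call with a gripper value outside its range is refused whole. The fingers move at their own pace and stop on an object; the grip force is fixed at half the most. Time passes only in rows, so rows that do not move let the fingers close. It gives the time, the measured TCP pose, the force and the opening at its end, in the units of the state.
- telemetry.get_obs(): the state, without advancing time (a new reading comes with each control period).
- snapshot(name): name is "scene" or "top"; returns the picture (384x512x3 uint8, blue, green, red); there is no depth.
- calibration(name): a dict with "K" (3x3 intrinsics, pixels), "camera_from_world" (4x4, takes a point from world to camera coordinates). Camera axes: x right, y up, looking along -z (the intrinsics and any distortion apply to the point x, -y, -z); pixel columns grow to the right and rows downward; lengths in m; the calibration is good to about 2 mm. A picture is of the moment at which its call begins. calibration takes no time and is no camera call.
- workorder.close_job(): hands the job in, once; it reports no verdict.
The state is a dict: "clock": time; "joint_pos": joint angles; "qvel": joint speeds; "tau": joint torques, N m; "tool_pos": TCP position; "orientation": TCP orientation; "force": force on the tool from outside, world axes, zero at the start; "moment": the same for the moment, N m; "opening": finger opening in m.
Only numpy, scipy, OpenCV 4.12 (cv2) and the standard library are available. Lean on these libraries where they do the work, as an engineer would, in place of code of your own. Each camera call takes 0.05 s, during which the arm holds its last target.

## Working session

There is one attempt and no reset: what is moved stays moved. The work goes in short steps, Python scripts to look and compute and a tool call to move; the robot and the scene stay as the last step left them, time stands still between calls to the robot, and variables do not carry over. Pictures are saved under pics/ and viewed, and the job is handed in when it is done.

Besides the shell and the picture viewer there is one more tool, called after "Emit:" as name(argument=value, ...), one argument or row to a line, values as JSON. step_arm: Moves the arm, as the interface text tells. Its arguments: {"type":"object","properties":{"plan":{"type":"string"}},"required":["plan"]}

```bash
mkdir -p pics; python3 - <<'E'
from plant import telemetry, snapshot, calibration
import cv2
for n in("scene","top"):
    im=snapshot(n); cv2.imwrite(f"pics/{n}0.png",im)
    c=calibration(n); print(n,c)
print(telemetry.get_obs())
E
```

```text
scene {'K': array([[412.64481956,   0.        , 260.12667602],
       [  0.        , 412.64481956, 185.46070666],
       [  0.        ,   0.        ,   1.        ]]), 'camera_from_world': array([[ 0.72330558, -0.6905186 ,  0.00362011, -0.38697284],
       [ 0.34260992,  0.36341949,  0.86633984, -0.28091782],
       [-0.59953939, -0.62538815,  0.49944187, -0.64062525],
       [ 0.        ,  0.        ,  0.        ,  1.        ]])}
top {'K': array([[350.00802749,   0.        , 252.48666516],
       [  0.        , 350.00802749, 191.97490484],
       [  0.        ,   0.        ,   1.        ]]), 'camera_from_world': array([[ 0.00830813, -0.9997431 , -0.02108821,  0.05940649],
       [ 0.99911517,  0.00742971,  0.04139653, -0.57883881],
       [-0.04122922, -0.02141348,  0.99892022, -0.91388188],
       [ 0.        ,  0.        ,  0.        ,  1.        ]])}
{'clock': 0.1, 'joint_pos': array([ 8.26247770e+01,  2.05846989e+01,  6.39983214e-01, -1.86109995e-02,
       -7.01357724e+01, -1.65044918e+01]), 'qvel': array([ 0.08147514,  0.05323294,  0.1512267 ,  0.15739104,  0.02287893,
       -0.03169067]), 'tau': array([-1.55193175e-03, -5.84165168e+01,  2.93751329e+01,  7.01565877e+00,
        1.01446323e-02, -4.79918594e-05]), 'tool_pos': array([0.27312106, 0.61680281, 0.22575063]), 'orientation': array([ 1.79917857e+02, -6.09223497e-03, -2.38860466e+01]), 'force': array([ 0.46166399,  0.63329031, -0.19097572]), 'moment': array([ 0.01864707, -0.04306223, -0.00737585]), 'opening': 0.08759224794703611}
```

View pics/scene0.png

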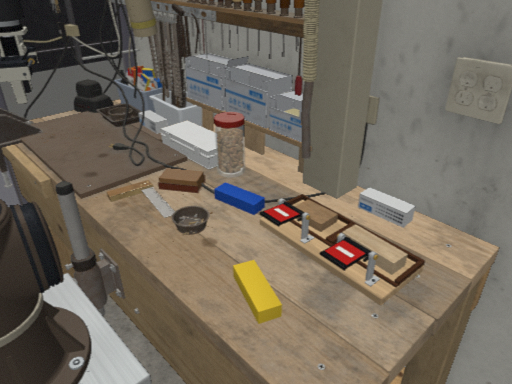

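View pics/top0.png

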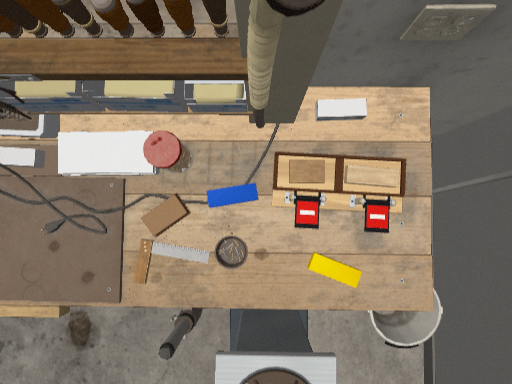

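Pale block (130 mm wide, paler) appears to be in the right bay, at top (372,174). Zooming to confirm, and measuring the rack.

```bash
cat > h.py <<'E'
import numpy as np, cv2
from plant import calibration
C={n:calibration(n) for n in("scene","top")}
def ray(n,u,v):
    K=C[n]["K"];T=C[n]["camera_from_world"];R=T[:3,:3];t=T[:3,3]
    d=np.linalg.inv(K)@[u,v,1.];d=np.array([d[0],-d[1],-d[2]])
    return -R.T@t, R.T@d
def onz(n,u,v,z):
    o,d=ray(n,u,v);return o+d*(z-o[2])/d[2]
def proj(n,p):
    T=C[n]["camera_from_world"];q=T[:3,:3]@np.asarray(p,float)+T[:3,3]
    q=C[n]["K"]@[q[0],-q[1],-q[2]];return q[:2]/q[2]
def tri(a,b):
    (o1,d1),(o2,d2)=ray("scene",*a),ray("top",*b)
    s=np.linalg.lstsq(np.c_[d1,-d2],o2-o1,rcond=None)[0]
    p,q=o1+s[0]*d1,o2+s[1]*d2;return (p+q)/2,np.linalg.norm(p-q)
E
python3 - <<'E'
from h import *
for n,(x0,y0,x1,y1) in {"scene":(250,170,430,300),"top":(262,140,417,245)}.items():
    im=cv2.imread(f"pics/{n}0.png")
    cv2.imwrite(f"pics/z{n}.png",cv2.resize(im[y0:y1,x0:x1],None,fx=4.4,fy=4.4,interpolation=cv2.INTER_CUBIC))
im=cv2.imread("pics/top0.png").astype(int)
b,g,r=im[...,0],im[...,1],im[...,2]
m=((r>150)&(g<70)&(b<70)).astype(np.uint8)
m[:, :262]=0
m=cv2.morphologyEx(m,cv2.MORPH_CLOSE,np.ones((13,13)))
for c in cv2.findContours(m,cv2.RETR_EXTERNAL,cv2.CHAIN_APPROX_NONE)[0]:
    if cv2.contourArea(c)<80: continue
    rc=cv2.minAreaRect(c); print(rc, onz("top",*rc[0],0.082))
E
```

```text
((377.0087585449219, 216.325439453125), (21.123615264892578, 22.521865844726562), 2.8624048233032227) [ 0.51867347 -0.23984539  0.082     ]
((306.5, 212.0), (22.0, 21.0), 90.0) [ 0.52766806 -0.06947427  0.082     ]
```

```bash
ls pics
```

```text
scene0.png
top0.png
zscene.png
ztop.png
```

View pics/zscene.png

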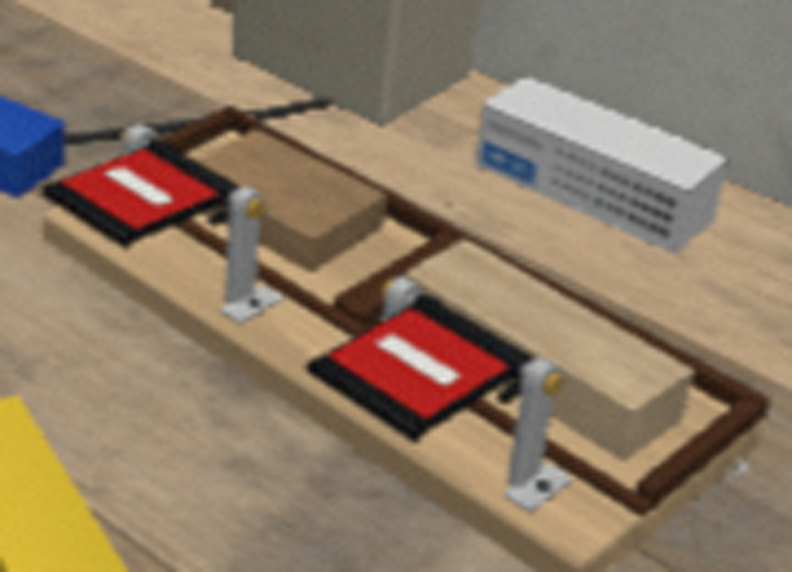

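View pics/ztop.png

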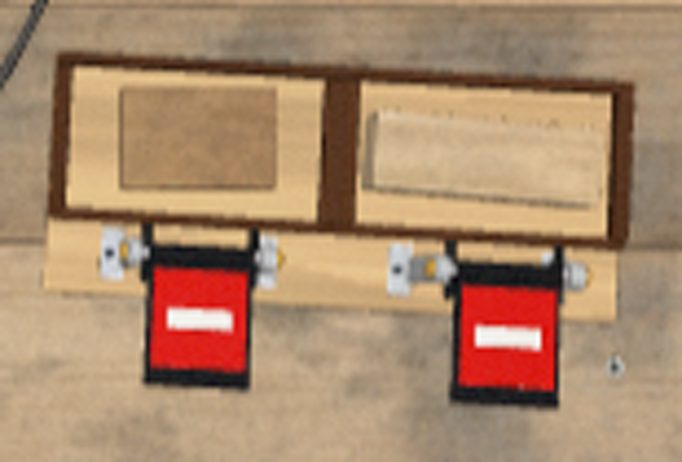

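```bash
python3 - <<'E'
from h import *
im=cv2.imread("pics/top0.png")
cv2.imwrite("pics/zt2.png",cv2.resize(im[60:150,220:370],None,fx=5,fy=5,interpolation=cv2.INTER_CUBIC))
yaw=-0.053; ex=np.array([np.cos(yaw),np.sin(yaw),0]);ey=np.array([-np.sin(yaw),np.cos(yaw),0])
# posts tops/hinges by triangulation
s=lambda x,y:(250+x/4.4,170+y/4.4); t=lambda x,y:(262+x/4.4,140+y/4.4)
# bead corners: right flag: scene left-near corner, right-near corner
for a,b,l in [(s(312,368),t(452,400),"R bead L"),(s(417,437),t(557,404),"R bead R"),(s(47,190),t(146,383),"L bead L"),(s(127,242),t(246,387),"L bead R"),
   (s(402,280),t(450,270),"R post L top"),(s(540,365),t(572,275),"R post R top"),(s(635,410),t(604,206),"pale corner FR top")]:
    p,e=tri(a,b); print(l,p.round(4),round(e,4))
E
```

```text
R bead L [ 0.4839 -0.2128  0.0772] 0.0032
R bead R [ 0.4815 -0.2695  0.0774] 0.0009
L bead L [ 0.4921 -0.0435  0.0805] 0.0037
L bead R [ 0.4903 -0.0988  0.0796] 0.0034
R post L top [ 0.5543 -0.2082  0.0846] 0.0009
R post R top [ 0.5533 -0.2784  0.0787] 0.0026
pale corner FR top [ 0.5925 -0.3068  0.0492] 0.0003
```

View pics/zt2.png

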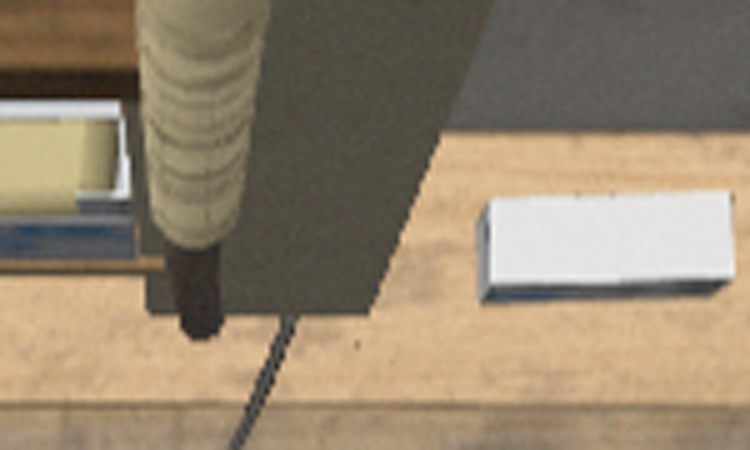

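```bash
cat >> h.py <<'E'
from scipy.spatial.transform import Rotation as Ro
def pose():
    from plant import telemetry
    o=telemetry.get_obs(); return np.array(o["tool_pos"]),Ro.from_euler("xyz",o["orientation"],degrees=True),o
def delta(p1,R1,p0=None,R0=None):
    """shift (cm, tool axes of start) and rotvec (deg, tool axes) from pose 0 to 1"""
    if p0 is None: p0,R0,_=pose()
    return (R0.inv().apply(np.array(p1)-p0)*100).round(2),(R0.inv()*R1).as_rotvec(degrees=True).round(2)
def down(tilt,yaw=-3.): # tool down, then tilted forward by tilt about tool y
    return Ro.from_euler("xyz",[180,0,yaw],degrees=True)*Ro.from_euler("y",tilt,degrees=True)
E
python3 - <<'E'
from h import *
print(tri((337.5,197.7),(293.6,122.8)))
p,R,o=pose()
R1=down(0)
w=[[.30,.56,.26],[.45,.25,.26],[.47,0,.26],[.42,-.23,.25]]
print(delta(p,R1))
a=p
for q in w:
    print(q,delta(q,R1,a,R), delta(q,R1,a,R1)); a=np.array(q)
E
```

```text
(array([ 0.76664893, -0.04587141,  0.00345364]), np.float64(0.002719363402679645))
(array([0., 0., 0.]), array([ 8.000e-02,  1.000e-02, -2.089e+01]))
[0.3, 0.56, 0.26] (array([ 4.76,  4.11, -3.42]), array([ 8.000e-02,  1.000e-02, -2.089e+01])) (array([ 2.98,  5.53, -3.42]), array([0., 0., 0.]))
[0.45, 0.25, 0.26] (array([26.27, 22.27,  0.03]), array([ 8.000e-02,  1.000e-02, -2.089e+01])) (array([16.6 , 30.17,  0.  ]), array([0., 0., 0.]))
[0.47, 0, 0.26] (array([11.95, 22.05,  0.03]), array([ 8.000e-02,  1.000e-02, -2.089e+01])) (array([ 3.31, 24.86,  0.  ]), array([0., 0., 0.]))
[0.42, -0.23, 0.25] (array([ 4.74, 23.05,  1.03]), array([ 8.000e-02,  1.000e-02, -2.089e+01])) (array([-3.79, 23.23,  1.  ]), array([0., 0., 0.]))
```

Emit:
step_arm(
  plan="0 0 0 -1.7 0 0 -5.2;0 0 0 -1.7 0 0 -5.2;0 0 0 0 0 0 -5.2;0 0 0 0 0 0 -5.3;0 1.5 2.7 0 0 0 0;0 1.5 2.8 0 0 0 0;0 1.6 3 0 0 0 0;0 1.6 3 0 0 0 0;0 1.6 3 0 0 0 0;0 1.6 3 0 0 0 0;0 1.6 3 0 0 0 0;0 1.6 3 0 0 0 0",
)

```text
clock: 1.1
tool_pos: [0.3871, 0.3742, 0.2603]
orientation: [180.0, 0.0, -3.0]
force: [0.7, 0.4, 1.1]
opening: 0.013
```

Emit:
step_arm(
  plan="0 1.6 3 0 0 0 0;0 1.6 3 0 0 0 0;0 1.6 3 0 0 0 0;0 1.6 3 0 0 0 0;0 0.4 3.1 0 0 0 0;0 0.4 3.1 0 0 0 0;0 0.4 3.1 0 0 0 0;0 0.4 3.1 0 0 0 0;0 0.4 3.1 0 0 0 0;0 0.4 3.1 0 0 0 0;0 0.4 3.1 0 0 0 0;0 0.4 3.1 0 0 0 0",
)

```text
clock: 2.1
tool_pos: [0.4632, 0.002, 0.2605]
orientation: [-180.0, 0.0, -3.0]
force: [0.5, -0.2, 0.2]
opening: 0.0002
```

Emit:
step_arm(
  plan="0 -0.2 3 0 0 0 0;0 -0.2 3 0 0 0 0;0 -0.2 3 0 0 0 0;0 -0.2 3 0 0 0 0;0 -0.2 3 0 0 0 0;0 -0.2 3 0 0 0 0;0 -0.2 3 0 0 0 0;0 -0.2 3 0 0 0 0;0 0 0 0 0 7 0;0 0 0 0 0 7 0;0 0 0 0 0 7 0;0 0 0 0 0 0 0",
)

```text
clock: 3.1
tool_pos: [0.4308, -0.235, 0.2586]
orientation: [-179.9, -21.3, -3.2]
force: [-1.0, 0.4, -1.3]
opening: 0.0008
```

Emit:
step_arm(
  plan="0 0 0 0 0 6 0;0 0 0 0 0 6 0;0 0 0 0 0 6 0;0 0 0 0 0 6 0;0 0 0 0 0 0 0",
)

```text
clock: 3.52
tool_pos: [0.4317, -0.2339, 0.2574]
orientation: [-179.7, -45.2, -3.2]
force: [-1.0, 0.2, -0.7]
opening: 0.0004
```

```bash
python3 - <<'E'
from h import *
from plant import snapshot
p,R,o=pose(); print(p,o["orientation"],o["joint_pos"].round(1))
for q in([.43,-.24,.06],[.40,-.24,.09]): print(delta(q,down(45)))
cv2.imwrite("pics/s1.png",snapshot("scene"))
E
```

```text
[ 0.43165316 -0.23386684  0.25736966] [-179.73765311  -45.15289307   -3.23778274] [-11.5 -18.7 -43.4 -17.  -21.3 111.7]
(array([-14.09,   0.68,  13.82]), array([-0.09, -0.15, -0.17]))
(array([-14.07,   0.84,   9.58]), array([-0.09, -0.15, -0.17]))
```

View pics/s1.png

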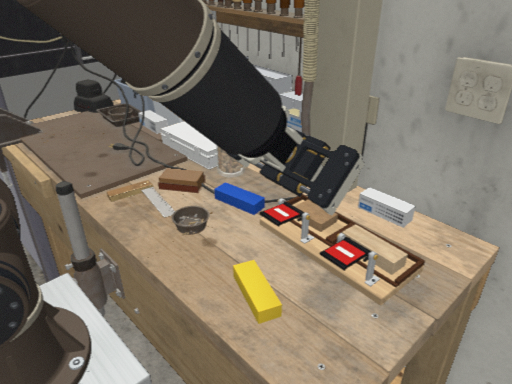

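Emit:
step_arm(
  plan="0 -1.4 0.1 1.4 0 0 0;0 -1.4 0.1 1.4 0 0 0;0 -1.4 0.1 1.4 0 0 0;0 -1.4 0.1 1.4 0 0 0;0 -1.4 0.1 1.4 0 0 0;0 -1.4 0 1.4 0 0 0;0 0 0 0 0 0 0",
)

```text
clock: 4.15
tool_pos: [0.4345, -0.2405, 0.1383]
orientation: [-179.7, -44.7, -3.2]
force: [-1.0, -1.2, -0.1]
opening: 0.0006
```

```bash
python3 - <<'E'
from h import *
p,R,o=pose(); print(p,o["orientation"],o["joint_pos"].round(1))
for q in([.43,-.24,.06],): print(delta(q,down(45)))
E
```

```text
[ 0.43454743 -0.24054368  0.13831992] [-179.70755064  -44.69640836   -3.19243868] [-30.5  -3.  -37.6 -54.8 -23.6 162.6]
(array([-5.83, -0.  ,  5.25]), array([-0.16,  0.3 , -0.14]))
```

Emit:
step_arm(
  plan="0 0 0 0 -4 0 4;0 0 0 0 -4 0 4;0 0 0 0 -4 0 4;0 0 0 0 0 -5 0;0 0 0 0 0 0 0",
)

```text
clock: 4.57
tool_pos: [0.4199, -0.2605, 0.118]
orientation: [-178.6, -41.9, -13.4]
force: [-0.9, 0.3, -0.2]
opening: 0.0007
```

```bash
python3 - <<'E'
from h import *
p,R,o=pose(); print(p,o["orientation"],o["joint_pos"].round(1))
for q in([.43,-.22,.055],[.44,-.225,.055],): print(delta(q,down(40,-20)))
q=np.array([.43,-.22,.055]); print(delta(q+[.06,-.02,0],down(40,-20),q,down(40,-20)))
E
```

```text
[ 0.41990536 -0.26053276  0.11797358] [-178.60775519  -41.87531095  -13.3862854 ] [-13.5  -3.6 -49.2 -30.6  -2.9 120.7]
(array([-4.17, -4.06,  4.82]), array([-5.72, -1.81,  5.02]))
(array([-3.36, -3.79,  5.54]), array([-5.72, -1.81,  5.02]))
(array([ 4.84, -0.17,  4.06]), array([0., 0., 0.]))
```

```bash
python3 - <<'E'
from h import *
print(delta([.42,-.24,.12],down(25,-5)))
E
```

```text
(array([-0.21, -2.01, -0.41]), array([  3.26, -16.93,  -6.82]))
```

Emit:
step_arm(
  plan="0 0 0 0 0.8 -4.2 -1.7;0 0 0 0 0.8 -4.2 -1.7;0 0 0 0 0.8 -4.2 -1.7;0 0 0 0 0.8 -4.2 -1.7;0 0 0 0 0 0 0",
)

```text
clock: 4.98
tool_pos: [0.4191, -0.2663, 0.1192]
orientation: [179.9, -28.1, -6.1]
force: [1.9, -1.0, 2.1]
opening: 0.0003
```

```bash
python3 - <<'E'
from h import *
p,R,o=pose(); print(p,o["orientation"],o["joint_pos"].round(1))
for q in([.42,-.24,.12],[.435,-.24,.06],): print(delta(q,down(25,-5)))
E
```

```text
[ 0.41905214 -0.26633731  0.11921388] [179.86252573 -28.12971588  -6.12742962] [-12.3  -1.9 -46.5  -9.2 -17.6 104.2]
(array([-0.13, -2.63, -0.16]), array([ 0.64, -3.13, -1.01]))
(array([-1.64, -2.8 ,  5.83]), array([ 0.64, -3.13, -1.01]))
```

Emit:
step_arm(
  plan="0 0 -0.9 0 0 0 0;0 0 -0.9 0 0 0 0;0 0 -0.9 0 0 0 0;0 -0.4 0 1.5 0 0 0;0 -0.4 0 1.5 0 0 0;0 -0.4 0 1.5 0 0 0;0 -0.4 0 1.5 0 0 0;0 0 0 0 0 0 0",
)

```text
clock: 5.65
tool_pos: [0.4313, -0.2408, 0.0534]
orientation: [-179.9, -27.8, -6.5]
force: [-0.1, 0.1, -0.2]
opening: 0.0006
```

```bash
python3 - <<'E'
from h import *
from plant import snapshot
p,R,o=pose(); print(p,o["orientation"],o["joint_pos"].round(1))
a=R.as_matrix(); print(a.round(3))
for q in([.46,-.24,.055],[.485,-.24,.055],): print(delta(q,R))
cv2.imwrite("pics/s2.png",snapshot("scene"))
E
```

```text
[ 0.43134071 -0.2407692   0.05336792] [-179.91751698  -27.82308427   -6.49811367] [ -6.3   5.9 -56.   -0.3  -0.3  90.2]
[[ 0.879 -0.113  0.464]
 [-0.1   -0.994 -0.051]
 [ 0.467 -0.001 -0.884]]
(array([ 2.59, -0.4 ,  1.18]), array([0., 0., 0.]))
(array([ 4.78, -0.68,  2.34]), array([0., 0., 0.]))
```

View pics/s2.png

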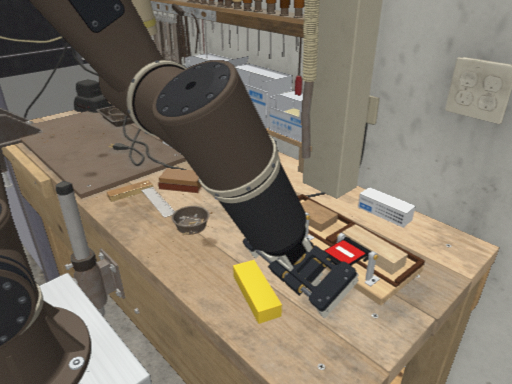

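Emit:
step_arm(
  plan="0 1 -0.1 0.5 0 0 0;0 1 -0.1 0.5 0 0 0;0 1 -0.1 0.5 0 0 0;0 1 -0.1 0.5 0 0 0;0 0 0 0 0 0 0",
)

```text
clock: 6.12
tool_pos: [0.4777, -0.2429, 0.0564]
orientation: [-179.8, -28.0, -6.5]
force: [-0.7, -0.2, -0.7]
opening: 0.0002
```

```bash
python3 - <<'E'
from h import *
p,R,o=pose(); print(p,o["orientation"],o["joint_pos"].round(1))
E
```

```text
[ 0.47771274 -0.24286475  0.05636524] [-179.776135    -27.97335342   -6.51625782] [ -6.    8.9 -52.5   2.6  -0.6  86.9]
```

Emit:
step_arm(
  plan="0 0.4 0 0.1 0 0 0;0 0.5 0 -0.5 0 0 0;0 0.5 0 -0.9 0 0 0;0 0.5 0 -0.9 0 0 0;0 0 0 0 0 0 0",
)

```text
clock: 6.53
tool_pos: [0.4844, -0.2438, 0.0869]
orientation: [-179.8, -28.2, -6.5]
force: [-1.4, -0.7, 0.5]
opening: 0.0006
```

```bash
python3 - <<'E'
from h import *
from plant import snapshot
p,R,o=pose(); print(p,o["orientation"],o["joint_pos"].round(1),o["force"])
im=snapshot("scene");cv2.imwrite("pics/s3.png",cv2.resize(im[170:320,230:430],None,fx=4,fy=4,interpolation=cv2.INTER_CUBIC))
E
```

```text
[ 0.48436945 -0.24379243  0.08692391] [-179.78029225  -28.23003859   -6.50243096] [ -6.    5.6 -49.    0.2  -7.2  89.3] [-1.44892805 -0.66532553  0.47321901]
```

View pics/s3.png

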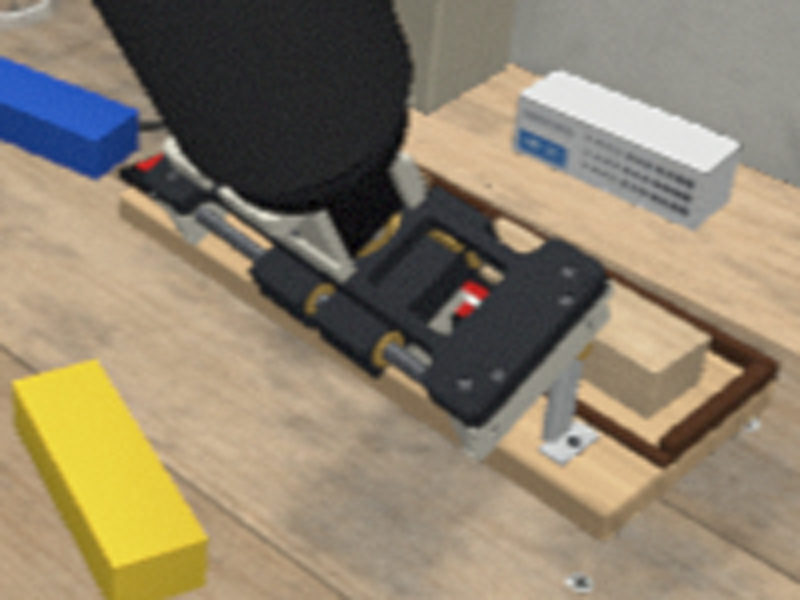

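```bash
python3 - <<'E'
from h import *
from plant import snapshot
im=snapshot("top");cv2.imwrite("pics/t3.png",cv2.resize(im[130:260,250:430],None,fx=4,fy=4,interpolation=cv2.INTER_CUBIC))
E
```

```text
(no output)
```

View pics/t3.png

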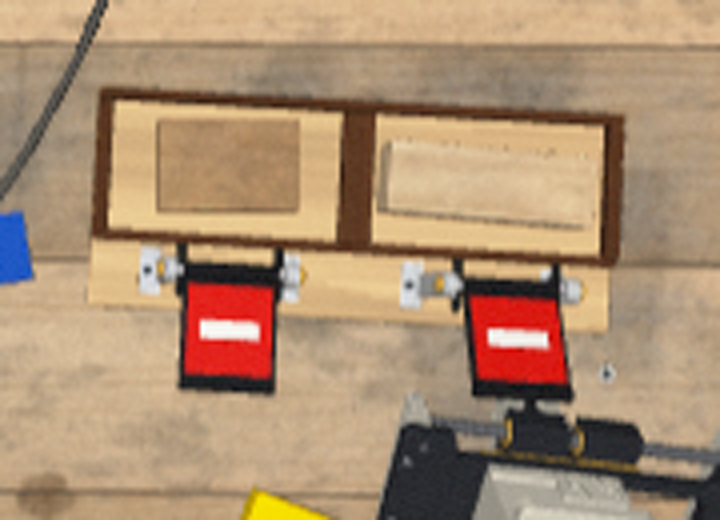

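```bash
cat > plan.py <<'E'
from h import *
H=np.array([.5526,-.2447,.075]); yaw=np.radians(-3); ex=np.array([np.cos(yaw),np.sin(yaw),0]); ez=np.array([0,0,1.])
def bead(th): th=np.radians(th); return H+.07*(-np.cos(th)*ex+np.sin(th)*ez)
def tipside(th,ph,s=.012,push=0.0):
    f=np.radians(ph);x=np.cos(f)*ex+np.sin(f)*ez;z=np.sin(f)*ex-np.cos(f)*ez
    return bead(th)-(.0135-push)*x+s*z
def rows(wps,yw=-6.5):
    p,R,_=pose()
    for q,ph in wps:
        R1=down(ph,yw); d,r=delta(q,R1,p,R); print(d.round(1),r.round(1)); p,R=q,R1
E
python3 - <<'E'
from plan import *
ths=[34,42,50,58,66,74,82,90,98,106,112]
phs=[28,28,27,25,22,19,15,11,7,3,0]
rows([(tipside(t,f),f) for t,f in zip(ths,phs)])
E
```

```text
[ 0.9 -0.3 -0.8] [-0.2 -0.2 -0. ]
[ 0.9 -0.  -0.4] [0. 0. 0.]
[ 0.9 -0.  -0.3] [ 0. -1. -0.]
[ 0.9 -0.  -0.2] [ 0. -2. -0.]
[ 0.9 -0.  -0.1] [ 0. -3. -0.]
[ 0.9 -0.  -0. ] [ 0. -3.  0.]
[ 0.9 -0.   0. ] [ 0. -4. -0.]
[ 0.9 -0.   0.1] [-0. -4. -0.]
[ 0.9 -0.   0.2] [ 0. -4. -0.]
[ 0.8 -0.   0.2] [-0. -4.  0.]
[ 0.6 -0.   0.2] [ 0. -3. -0.]
```

Emit:
step_arm(
  plan="0 0.9 0 -0.8 0 0 0;0 0.9 0 -0.4 0 0 0;0 0.9 0 -0.3 0 -1 0;0 0.9 0 -0.2 0 -2 0;0 0.9 0 -0.1 0 -3 0;0 0 0 0 0 0 0",
)

```text
clock: 7.13
tool_pos: [0.5186, -0.2478, 0.1234]
orientation: [-179.9, -22.2, -6.4]
force: [2.0, -0.7, 0.8]
opening: 0.0005
```

```bash
python3 - <<'E'
from plan import *
from plant import snapshot
p,R,o=pose(); print(p,o["orientation"],o["joint_pos"].round(1),o["force"]); print(tipside(66,22))
im=snapshot("top");cv2.imwrite("pics/t4.png",cv2.resize(im[130:260,250:430],None,fx=4,fy=4,interpolation=cv2.INTER_CUBIC))
E
```

```text
[ 0.51863165 -0.24783274  0.12340309] [-179.85464274  -22.15062835   -6.38305886] [ -6.1   6.4 -37.8  -0.1 -23.7  89.8] [ 2.03823046 -0.67076552  0.84709119]
[ 0.51615674 -0.24279009  0.12276479]
```

View pics/t4.png

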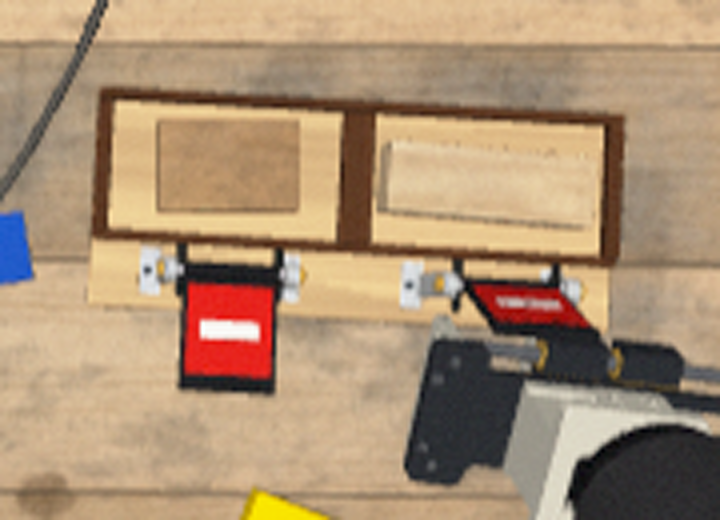

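The flag is rising as planned (bead now around crop (540,330), roughly 65°). I'll continue along the arc.

Emit:
step_arm(
  plan="0 0.9 -0.1 0 0 -3 0;0 0.9 -0.1 0 0 -4 0;0 0.9 -0.1 0.1 0 -4 0;0 0.9 -0.1 0.2 0 -4 0;0 0.8 0 0.2 0 -4 0;0 0.6 0 0.2 0 -3 0;0 0 0 0 0 0 0",
)

```text
clock: 7.77
tool_pos: [0.566, -0.249, 0.1239]
orientation: [-179.8, 0.1, -6.4]
force: [0.9, 0.3, 0.1]
opening: 0.0003
```

```bash
python3 - <<'E'
from plan import *
from plant import snapshot
p,R,o=pose(); print(p,o["orientation"],o["joint_pos"].round(1),o["force"]); print(tipside(112,0))
im=snapshot("top");cv2.imwrite("pics/t5.png",cv2.resize(im[130:260,250:430],None,fx=4,fy=4,interpolation=cv2.INTER_CUBIC))
im=snapshot("scene");cv2.imwrite("pics/s5.png",cv2.resize(im[120:320,230:430],None,fx=3,fy=3,interpolation=cv2.INTER_CUBIC))
E
```

```text
[ 0.5659906  -0.24897462  0.12393124] [-1.79813087e+02  1.47699948e-01 -6.38856567e+00] [ -5.8  20.1 -14.2  -0.2 -55.9  89.5] [0.89746684 0.29076999 0.08770489]
[ 0.56530503 -0.24536584  0.12790287]
```

View pics/t5.png

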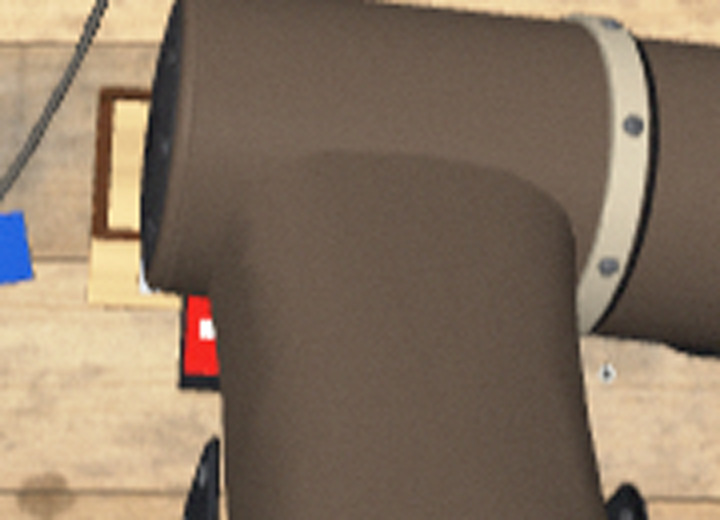

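View pics/s5.png

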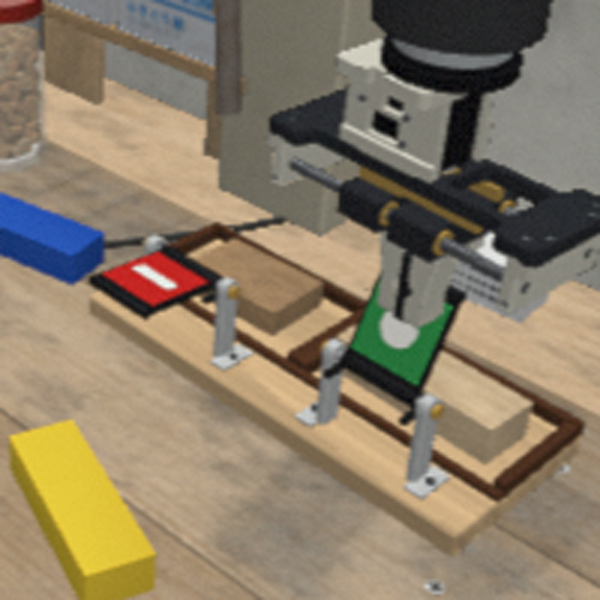

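```bash
python3 - <<'E'
from plan import *
w=[]
for t in [120,127,134,141,148,155,162,169,176,180]:
    a=np.radians(t); c=H+(-.057*np.cos(a)-.003*np.sin(a))*ex+(.057*np.sin(a)-.003*np.cos(a))*ez
    w.append((c-.0095*ex,0))
rows(w); print(w[-1])
E
```

```text
[ 0.5 -0.4 -0.2] [-0.2  0.   0.1]
[ 0.6 -0.   0.4] [0. 0. 0.]
[ 0.6 -0.   0.4] [0. 0. 0.]
[ 0.5 -0.   0.5] [0. 0. 0.]
[ 0.4 -0.   0.6] [0. 0. 0.]
[ 0.4 -0.   0.6] [0. 0. 0.]
[ 0.3 -0.   0.6] [0. 0. 0.]
[ 0.2 -0.   0.7] [0. 0. 0.]
[ 0.1 -0.   0.7] [0. 0. 0.]
[ 0.  -0.   0.4] [0. 0. 0.]
(array([ 0.6000349 , -0.24718596,  0.078     ]), 0)
```

Emit:
step_arm(
  plan="0 0.5 -0.1 -0.1 0 0 0;0 0.6 -0.1 0.4 0 0 0;0 0.6 0 0.4 0 0 0;0 0.5 0 0.5 0 0 0;0 0.4 0 0.6 0 0 0;0 0.4 0 0.6 0 0 0;0 0.3 0 0.6 0 0 0;0 0.2 0 0.6 0 0 0;0 0 0 0 0 0 0",
)

```text
clock: 8.62
tool_pos: [0.5985, -0.2505, 0.0883]
orientation: [-179.8, 0.1, -6.4]
force: [-0.1, -0.9, 0.8]
opening: 0.0003
```

```bash
python3 - <<'E'
from plan import *
from plant import snapshot
p,R,o=pose(); print(p,o["orientation"],o["joint_pos"].round(1),o["force"])
im=snapshot("scene");cv2.imwrite("pics/s6.png",cv2.resize(im[120:320,230:430],None,fx=3,fy=3,interpolation=cv2.INTER_CUBIC))
E
```

```text
[ 0.59850935 -0.2505254   0.08831621] [-1.79783266e+02  7.39351795e-02 -6.43076090e+00] [ -5.7  24.6 -12.3  -0.3 -53.1  89.4] [-0.13901283 -0.87833301  0.76523918]
```

View pics/s6.png

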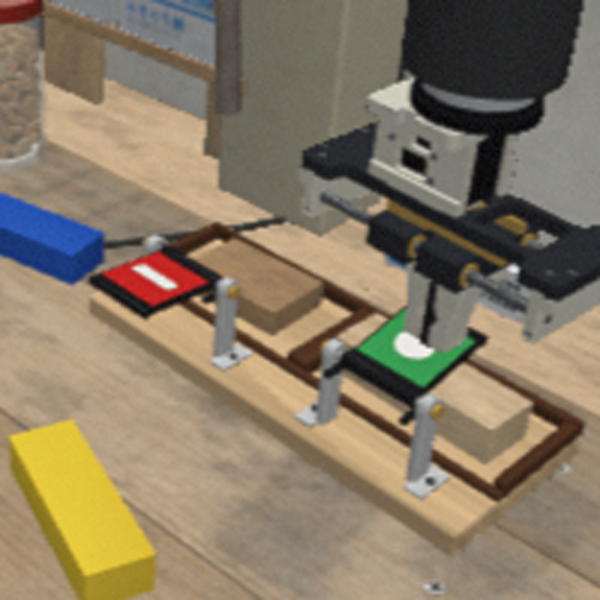

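Nearly flat; press the last bit down slowly, watching the force.

Emit:
step_arm(
  plan="0 0.1 0 0.4 0 0 0;0 0.1 0 0.4 0 0 0;0 0 0 0.2 0 0 0;0 0 0 0 0 0 0;0 0 0 0 0 0 0",
)

```text
clock: 9.08
tool_pos: [0.6009, -0.2509, 0.0802]
orientation: [-179.8, -0.0, -6.4]
force: [0.1, 0.0, 0.6]
opening: 0.0006
```

Emit:
step_arm(
  plan="0 0 0 0.2 0 0 0;0 0 0 0 0 0 0;0 0 0 0 0 0 0",
)

```text
clock: 9.33
tool_pos: [0.6011, -0.2509, 0.0784]
orientation: [-179.8, -0.1, -6.4]
force: [-0.0, -1.0, 0.4]
opening: 0.0005
```

Emit:
step_arm(
  plan="0 0 0 0.2 0 0 0;0 0 0 0 0 0 0;0 0 0 0 0 0 0",
)

```text
clock: 9.58
tool_pos: [0.6012, -0.251, 0.0781]
orientation: [-179.8, -0.1, -6.4]
force: [-3.5, 3.5, 11.7]
opening: 0.0004
```

The hard stop is reached (force jumped to 11.7 N at z = 78 mm). Retreating straight up and checking.

Emit:
step_arm(
  plan="0 0 0 -1 0 0 0;0 0 0 -2.5 0 0 0;0 -1 0 -3 0 0 0;0 -3 0 -3 0 0 0;0 -3 0 -3 0 0 0;0 -3 0 -3 0 0 0;0 -3 0 -1 0 0 0;0 -2 0 0 0 0 0;0 0 0 0 0 0 0;0 0 0 0 0 0 0",
)

```text
clock: 10.42
tool_pos: [0.4528, -0.2348, 0.2407]
orientation: [-179.8, -0.2, -6.4]
force: [-0.0, -0.3, 0.0]
opening: 0.0003
```

```bash
python3 - <<'E'
from plan import *
from plant import snapshot
p,R,o=pose(); print(p,o["joint_pos"].round(1),o["force"],o["clock"])
im=snapshot("scene");cv2.imwrite("pics/s7.png",im)
cv2.imwrite("pics/s7z.png",cv2.resize(im[170:300,250:430],None,fx=4.4,fy=4.4,interpolation=cv2.INTER_CUBIC))
im=snapshot("top");cv2.imwrite("pics/t7.png",im)
E
```

```text
[ 0.45275331 -0.2348177   0.24073485] [ -5.5   4.3 -18.5  -0.2 -67.1  89.1] [-0.01898284 -0.29560501  0.0218097 ] 10.4167
```

View pics/s7z.png

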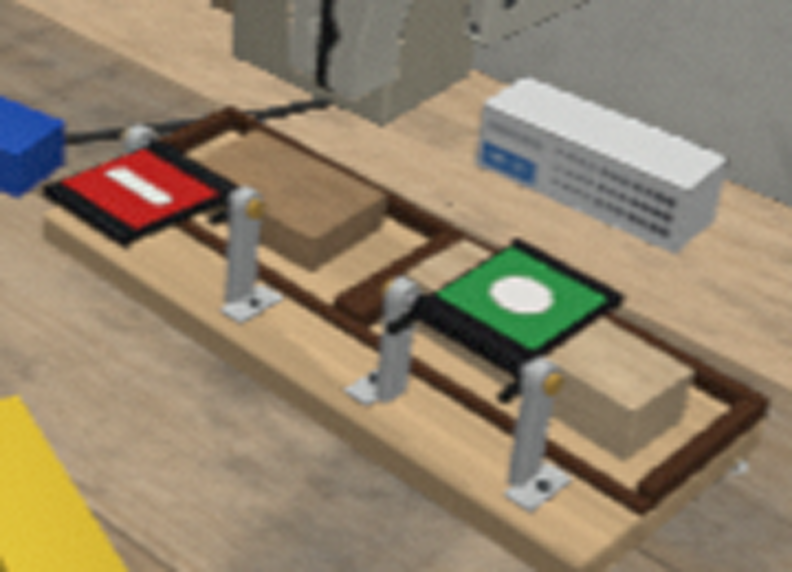

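View pics/t7.png

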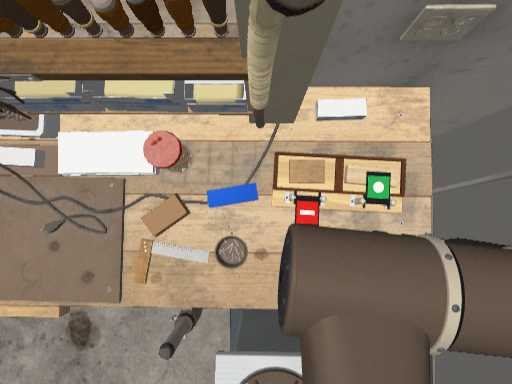

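```bash
python3 - <<'E'
from plan import *
ey=np.array([-ex[1],ex[0],0])
for t in(180,174,170):
    b=bead(t)+.004*ex*0
    print(t,[((proj("scene",b+s*.029*ey)-[250,170])*4.4).round(0) for s in(1,-1)])
a=cv2.imread("pics/scene0.png");b=cv2.imread("pics/s7.png")
d=(cv2.absdiff(a,b).max(2)>60).astype(np.uint8)
for c in cv2.findContours(d,cv2.RETR_EXTERNAL,cv2.CHAIN_APPROX_SIMPLE)[0]:
    if cv2.contourArea(c)>15: print(cv2.boundingRect(c))
E
```

```text
180 [array([512., 245.]), array([619., 303.])]
174 [array([513., 232.]), array([622., 290.])]
170 [array([514., 224.]), array([623., 282.])]
(0, 305, 37, 41)
(319, 240, 47, 31)
(349, 224, 43, 27)
(9, 205, 55, 88)
(0, 181, 6, 21)
(322, 163, 4, 26)
(310, 136, 7, 9)
(288, 133, 14, 14)
(363, 129, 42, 31)
(300, 111, 31, 14)
(311, 104, 7, 10)
(272, 103, 30, 21)
(310, 93, 55, 69)
(23, 81, 8, 12)
(294, 73, 72, 19)
(0, 67, 30, 11)
(0, 42, 4, 14)
(16, 41, 10, 13)
(0, 26, 27, 15)
(0, 21, 13, 6)
(305, 0, 79, 73)
```

```bash
python3 -c "
from plant import workorder
print(workorder.close_job())"
```

```text
the job is handed in; nothing more can be done
None
```

I flipped the right bay's flag all the way over with the closed fingertips, so it now lies green face up, and handed the job in at about 10.5 s. The pale block is in the right bay. I lifted the flag's edge from the front with the tool tilted about 28°, pushed it up through the upright, then pressed it down until it hit the hard stop (about 12 N at a fingertip height of 78 mm).

**Last checks:**
- **Flag angle:** the flag's far-edge corners in the scene picture match the 180° prediction within about 5 pixels in the 4.4× zoomed crop (about 1 pixel in the original). A flag left at 174° would show them 8–11 zoomed pixels higher.
- **Everything else:** before and after pictures from the scene camera differ only at the right flag and the arm. The left flag is still red up. I saw no movement of the blocks or bystanders.
- **Robot:** the arm is clear at a height of 0.24 m, with no force on the tool beyond sensor noise.

**What went wrong:** my first approach, at a 45° tilt, ran into a wrist limit and the tool drifted 2–3 cm in free air, touching nothing. I reduced the tilt and carried on. Also, the arm blocks the top camera's view of part of the bench in front of the rack in the last picture.

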